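# Roll the sealing-film roll onto its mat

### The arm

A 6-joint arm with a two-finger parallel gripper is mounted at the origin on the work surface. World frame = base frame: x ahead of the robot, y to its left, z up, the work surface at z = 0. Lengths are in m, angles in degrees, forces in N, time in s.
With the tool pointing down it reaches from about 0.3 to 0.75 m from the base axis. Payload 8.5 kg.
Tool frame: the origin (TCP) lies at the very end of the fingers, on their centre line; the grasp point (between the pads) lies 19 mm behind it (hold_point_z is the distance from the TCP to the grasp point, in m); z points along the fingers, y is the direction in which the jaws open and shut (so a half turn about z gives the same grasp; the last joint's range is limited). The gripper opens to 85 mm and grips with 20 to 120 N. Pads are 22 mm wide; open, the fingers measure 114 mm over their backs; the gripper's body (76 mm by 85 mm) begins 54 mm behind the grasp point. The pads swing forward as they close: fully open they stand 13 mm farther back than shut.
Start: joints at [-78.283, 21.807, 74.336, -0, 83.858, -12.336], TCP at [0.224, -0.502, 0.231] pointing down, gripper open.
Joint ranges: [-178.18, 178.18], [-50.72, 133.34], [12.68, 142.11], [-81.47, 261.47], [9.98, 163.14], [-165.26, 165.26]. Speed limits (degrees/s): [136.94, 136.94, 180, 180, 180, 180].

### API

Orientations are given as a 3x3 rotation matrix whose columns are the frame's x, y, z axes.
In Python, from rig import observe, get_image, close_job, hold_point_z gives the robot as it stands. The module is installed in compiled form; this text tells all that it offers.
- The arm moves only by the tool jog_arm, never from a script. Its arguments are lists of equal length, an entry for each row: "travel": the shift along the world's x, y, z in m, a list of three; "dr": the turn, a rotation vector about the world's x, y, z in rad, a list of three. In form: {"travel": [[x, y, z], ...], "dr": [[rx, ry, rz], ...]}. A call has 1 to 20 rows; each row shifts and turns the commanded pose from where the row before left it; what a row does not reach is not made up. A row lasts 1/12 s, in which the tool goes at most 41.7 mm and 7.16 degrees, less where a joint would pass 70% of its speed; a pose out of reach is approached as far as the arm can. A call with a gripper value outside its range is refused whole. "jaw" is the finger opening in m, from 0 to 0.0854, set as the call begins (left out, the last holds). The fingers move at their own pace and stop on an object; "newtons" is the grip in N (left out, the last holds). Time passes only in rows, so rows that do not move let the fingers close. It gives the time, the measured TCP pose, the force and the opening at its end, in the units of the state.
- observe(): the state, without advancing time (a new reading comes with each control period).
- get_image(name): name is "scene" or "top"; returns a dict with "color" (400x640x3 uint8, red, green, blue), "fovy" (degrees; the focal length in pixels is half the picture's height over the tangent of half this angle, whatever the lens; pixels are square), "cx", "cy" (the principal point, pixels), "k1" (the pictures are not rectified: a ray, as slopes to the right and down, at radius r is drawn at 1 + k1 r^2 times it, then the intrinsics apply), "R" (3x3) and "t" (3): a world point X has camera coordinates R X + t. Camera axes: x right, y down, z forward; pixel columns grow to the right and rows downward; lengths in m; the calibration is good to about 2 mm. A picture is of the moment at which its call begins. There is no depth.
- close_job(): hands the job in, once; it reports no verdict.
The state is a dict: "time_s": time; "q": joint angles; "qvel": joint speeds; "joint_efforts": joint torques, N m; "position": TCP position; "tool_rot": TCP orientation; "ft_force": force on the tool from outside, world axes, zero at the start; "wrist_torque": the same for the moment, N m; "grip_width": finger opening in m.
Only numpy, scipy, OpenCV 4.12 (cv2) and the standard library are available. Lean on these libraries where they do the work, as an engineer would, in place of code of your own. Each camera call takes 0.05 s, during which the arm holds its last target.

### The job

The next roll of sealing film for the cup sealer is lying on the counter beside its black rubber mat. With your fingertips on top of the roll, roll it along the counter onto the mat so that it comes to rest in the middle of the mat, then take your hand away. Roll it rather than dragging it, do not pick it up, tip it or push it low from the side, and leave everything else on the counter where it stands.

Things in the scene. Friction and masses are not known exactly. Their poses are not given: they have to be found in the camera images.
- film_roll: Roll of sealing film: whitish cylinder, purple and green bands, brown core, 110 mm diameter, 130 mm long, about 0.6 kg, lying free to roll, stops soon after release. Origin: centre of the cylinder, 55 mm above what it lies on. x: its axis; at the start z is up and y level towards the mat (both turn as it rolls). A finger moved along its top carries it by friction half as far as the finger.
- tail_tab (a point): The orange tape tab that holds the film's end, flat on the roll's outside (sticks out under 1 mm), 55 mm from its axis, half-way along it; on top of the roll at the start, it goes round with it. The roll's ends are closed to fingers.
- mat: Black rubber mat fixed to the counter, 2 mm thick, square edges; a roll let go half-way up the edge rolls back off. Origin: middle of its underside, at counter height. 200 mm along its x (nearly parallel to the roll's axis), 170 mm along its y (the way the roll is to travel). The roll starts on the bare counter on its -y side, its centre 130 to 220 mm from the mat's middle.
- cup_stack: A stack of white cups standing mouth down just past the mat's +y side, 97 mm across at the foot, 105 mm tall. Origin in the middle of its underside, z up. Leave alone.
- core: An empty brown cardboard core standing on end, 82 mm across, 130 mm tall. Origin in the middle of its underside, z up. Leave alone.
- syrup: An amber syrup bottle with a yellow label and a black cap, 68 mm across, 210 mm tall. Origin in the middle of its underside, z up. Leave alone.
- tea_tin: A green tea tin with a brass-coloured lid, 87 mm across, 122 mm tall. Origin in the middle of its underside, z up. Leave alone.
- jug: A clear plastic measuring mug, 80 mm across without its handle, 100 mm tall. Origin in the middle of its underside, z up. Leave alone.
- spoon: A steel spoon lying flat, 190 mm long along its x axis. Origin on the counter under its middle. Leave alone.
- label_roll: A small white roll of labels standing on end, 68 mm across, 50 mm tall. Origin in the middle of its underside, z up. Leave alone.
Not all that is in view belongs to the job. Leave any pink look-alike of the film_roll alone.

How it is judged (in metres and radians):
On the way:
1. the roll has been rolled, not dragged: the tape tab has gone from the top round to the lower half (height (world z) of tail_tab below 0.045 m), for 0.1 s.
At the end, for the whole second after the job is handed in: The film roll lies at rest on the mat, its centre within 25 mm of the mat's middle line in the rolling direction and within 35 mm along its own axis, its axis within 0.2 rad of the mat's x axis (y of film_roll in the frame of mat between -0.025 and 0.025 m and x of film_roll in the frame of mat between -0.035 and 0.035 m and angle between the x axis of film_roll and the x axis of mat, either way round below 0.2 rad and contact force between film_roll and mat above 2 N and height (world z) of film_roll below 0.062 m and linear speed of film_roll below 0.01 m/s and angular speed of film_roll below 0.2 rad/s); the robot touches nothing.
It fails at once if the roll is lifted off (its centre more than about 10 mm above where it lies on the mat) (height (world z) of film_roll above 0.068 m).
It fails at once if the roll is tipped towards one end (angle between film_roll's own x axis and vertical below 1.37 rad or angle between film_roll's own x axis and vertical above 1.77 rad).
It fails at once if the roll is pushed low on its side instead of on its top (fingers touching it with the grasp point below 85 mm) (contact force between the fingers and film_roll above 1 N and height (world z) of the grasp point below 0.085 m).
It fails at once if something else on the counter is moved more than 20 mm (distance of any of cup_stack, core, syrup, tea_tin, jug, spoon, label_roll from where it was at the start of the episode above 0.02 m).
It also fails if it takes over 48 s, if anything falls off the work surface, if the arm or the gripper's body presses on something with over 40 N, if the wrist force passes 120 N, or if a joint passes its speed limit or range.

## Working session

There is one attempt and no reset: what is moved stays moved. The work goes in short steps, Python scripts to look and compute and a tool call to move; the robot and the scene stay as the last step left them, time stands still between calls to the robot, and variables do not carry over. Pictures are saved under pics/ and viewed, and the job is handed in when it is done.

Besides the shell and the picture viewer there is one more tool, called after "Emit:" in YAML: its name, and indented under it one key for each argument. jog_arm: Moves the arm, as the interface text tells. Its arguments: {"type":"object","properties":{"travel":{"type":"array"},"dr":{"type":"array"},"jaw":{"type":"number"},"newtons":{"type":"number"}},"required":["travel","dr"]}

```bash
mkdir -p pics
cat > h.py <<'E'
import numpy as np, cv2
from rig import observe, get_image, close_job, hold_point_z
def snap(n,f):
    d=get_image(n); cv2.imwrite(f'pics/{f}.png',d['color'][:,:,::-1]); 
    np.savez(f'pics/{f}.npz',**d); return d
def load(f): return {k:v for k,v in np.load(f'pics/{f}.npz').items()}
def intr(d):
    f=200/np.tan(np.radians(float(d['fovy']))/2)
    return f,float(d['cx']),float(d['cy']),float(d['k1'])
def ray(d,u,v):
    f,cx,cy,k=intr(d); a=np.array([(u-cx)/f,(v-cy)/f]); b=a.copy()
    for _ in range(50): b=a/(1+k*(b@b))
    R=d['R']; return -R.T@d['t'], R.T@np.array([b[0],b[1],1])
def onz(d,u,v,z):
    c,r=ray(d,u,v); return c+r*(z-c[2])/r[2]
def proj(d,X):
    f,cx,cy,k=intr(d); c=d['R']@np.array(X)+d['t']; s=c[:2]/c[2]; s=s*(1+k*(s@s)); return s*f+[cx,cy]
E
python3 - <<'E'
from h import *
for n in('scene','top'):
    d=snap(n,n+'0'); print(n,intr(d),-d['R'].T@d['t'],d['R'][2])
print(observe(),hold_point_z)
E
```

```text
scene (np.float64(381.7934554868142), 321.5675998685038, 199.34495094229933, -0.04009399392979301) [1.40450098 0.0318536  0.93944455] [-0.70709002 -0.07493799 -0.70314152]
top (np.float64(415.25531404706487), 317.10778406195203, 199.34354829893536, -0.10193452886181774) [ 0.43486851 -0.05898365  1.30856777] [ 0.09269376  0.01019213 -0.9956425 ]
{'time_s': 0.1, 'q': array([-7.82835754e+01,  2.18378735e+01,  7.43787102e+01, -1.05343566e-04,
        8.38570088e+01, -1.23369954e+01]), 'qvel': array([ 0.11675755,  0.00036609, -0.15439948,  0.06956535,  0.01076705,
       -0.05199986]), 'joint_efforts': array([ 4.13497182e-03, -4.49221623e+01, -2.31655562e+01, -9.12784276e-05,
        3.65622524e-03, -1.22487893e-05]), 'position': array([ 0.22410786, -0.50199423,  0.23077655]), 'tool_rot': array([[ 9.13165793e-01,  4.07588231e-01, -2.62616919e-04],
       [ 4.07588224e-01, -9.13164968e-01,  1.25729890e-03],
       [ 2.72647663e-04, -1.25516191e-03, -9.99999175e-01]]), 'ft_force': array([-0.3502576 ,  0.80560806,  0.10137148]), 'wrist_torque': array([-0.04381926, -0.01214961, -0.02332306]), 'grip_width': 0.08547653177039484} 0.0187
```

View pics/scene0.png

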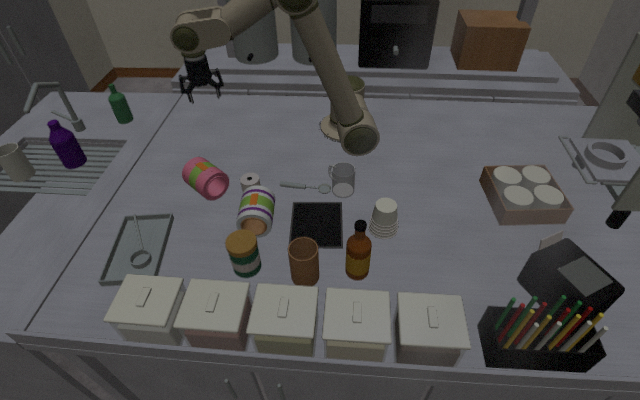

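View pics/top0.png

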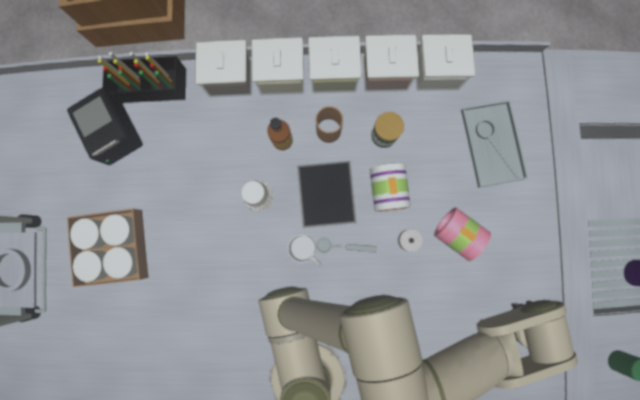

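The pink look-alike is at top (462,234) / scene (205,178). The whitish roll with purple and green bands is at top (390,187) / scene (256,210), beside the black mat at top (327,194), so it fits the description. Next I enlarge it and measure.

Run:
```python
from h import *
d=load('top0'); im=d['color'][:,:,::-1]
c=cv2.resize(im[100:290,230:500],None,fx=2.9,fy=2.9,interpolation=cv2.INTER_CUBIC); cv2.imwrite('pics/crop0.png',c)
# mat
g=im.max(2); m=((g<70)).astype(np.uint8); m[:150]=0;m[240:]=0;m[:,:280]=0;m[:,370:]=0
cs,_=cv2.findContours(m,cv2.RETR_EXTERNAL,cv2.CHAIN_APPROX_NONE); k=max(cs,key=cv2.contourArea)
W=np.array([onz(d,*p[0],.002)[:2] for p in k],np.float32)
r=cv2.minAreaRect(W);print('mat',r, cv2.boxPoints(r).tolist())
M=np.array([onz(d,*p,.002)[:2] for p in cv2.boxPoints(cv2.minAreaRect(k))]);print(M,M.mean(0))
hsv=cv2.cvtColor(im,cv2.COLOR_BGR2HSV)
roi=np.zeros(g.shape,bool);roi[155:218,362:418]=1
def mask(n,lo,hi,ms,z,mv=60):
    mm=(roi&(hsv[...,0]>=lo)&(hsv[...,0]<=hi)&(hsv[...,1]>ms)&(hsv[...,2]>mv)).astype(np.uint8)
    cs,_=cv2.findContours(mm,cv2.RETR_EXTERNAL,cv2.CHAIN_APPROX_NONE)
    for k in sorted(cs,key=cv2.contourArea)[-3:]:
        if cv2.contourArea(k)<15: continue
        W=np.array([onz(d,*p[0],z)[:2] for p in k],np.float32)
        print(n,cv2.boundingRect(k),cv2.contourArea(k),cv2.minAreaRect(W))
mask('orange',5,18,120,.11); mask('purple',120,150,60,.08); mask('green',30,60,80,.08)
```

```text
mat ((0.5742887258529663, -0.07504686713218689), (0.18028470873832703, 0.15029148757457733), 3.784926176071167) [[0.4793825149536133, -0.006015443243086338], [0.48930346965789795, -0.15597912669181824], [0.6691949367523193, -0.14407828450202942], [0.6592739820480347, 0.005885392427444458]]
[[ 0.65919508  0.00640938]
 [ 0.66936763 -0.14428734]
 [ 0.48936614 -0.15510781]
 [ 0.4793423  -0.00637272]] [ 0.57431779 -0.07483962]
purple (372, 171, 33, 6) 42.0 ((0.6237033605575562, -0.2604658007621765), (0.009555095806717873, 0.09756674617528915), 5.7706685066223145)
purple (375, 197, 34, 6) 44.5 ((0.542658269405365, -0.2674767076969147), (0.00773493479937315, 0.0994844138622284), 4.4047017097473145)
green (396, 179, 11, 12) 94.5 ((0.5863680839538574, -0.2982892096042633), (0.030062846839427948, 0.033116865903139114), 88.3458480834961)
green (373, 181, 17, 13) 155.0 ((0.5807424783706665, -0.23703420162200928), (0.03347864747047424, 0.04904262349009514), 9.634050369262695)
```

View pics/crop0.png

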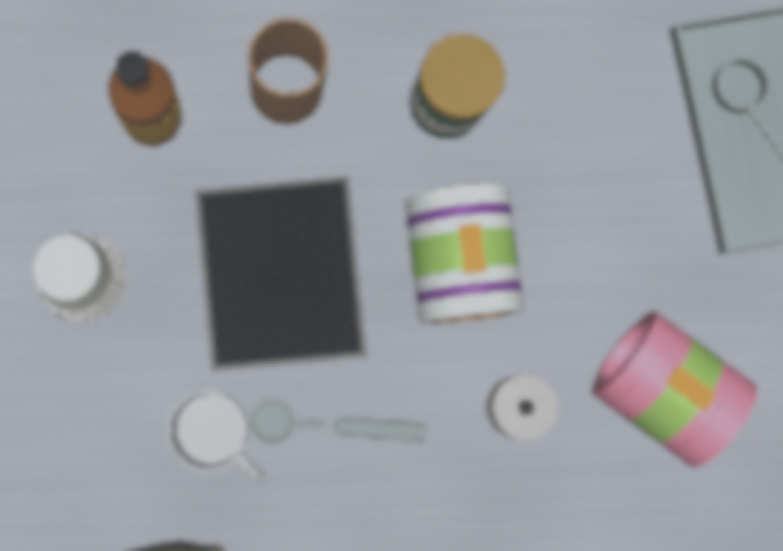

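The crop confirms it: white roll with purple and green bands and an orange tab on top at about px (392.8,185.5). The pink one is separate. Now the precise roll pose from the tab and the silhouettes of the bands.

Run:
```python
from h import *
d=load('top0'); im=d['color'][:,:,::-1]
hsv=cv2.cvtColor(im,cv2.COLOR_BGR2HSV)
print('tab',onz(d,392.8,185.5,.11))
def blob(n,d,lo,hi,ms,x0,x1,y0,y1,z):
    im=d['color'][:,:,::-1];hsv=cv2.cvtColor(im,cv2.COLOR_BGR2HSV)
    mm=(hsv[...,0]>=lo)&(hsv[...,0]<=hi)&(hsv[...,1]>ms)
    r=np.zeros_like(mm);r[y0:y1,x0:x1]=1;ys,xs=np.nonzero(mm&r)
    print(n,len(xs),xs.mean(),ys.mean(),(xs.min(),xs.max(),ys.min(),ys.max()),onz(d,xs.mean(),ys.mean(),z))
blob('tab top',d,8,24,90,362,418,165,210,.11)
s=load('scene0')
im2=cv2.resize(s['color'][160:300,170:420,::-1],None,fx=3.2,fy=3.2,interpolation=cv2.INTER_CUBIC);cv2.imwrite('pics/crop1.png',im2)
# edges of the roll along band lines
f=im.astype(float)
for n,(u0,v0),(u1,v1) in(('up',(360,176),(420,173.)),('lo',(360,203),(420,198))):
    print(n,[(int(u),f[int(round(v0+(v1-v0)*(u-u0)/(u1-u0))),u].astype(int).tolist()) for u in list(range(366,380))+list(range(400,414))])
u=391
print([(v,f[v,u].astype(int).tolist()) for v in list(range(158,170))+list(range(203,216))])
```

```text
tab [ 0.58040327 -0.26815267  0.11      ]
tab top 104 392.3942307692308 185.33653846153845 (np.int64(389), np.int64(396), np.int64(178), np.int64(193)) [ 0.58091645 -0.26698864  0.11      ]
up [(366, [176, 168, 163]), (367, [175, 167, 163]), (368, [171, 162, 158]), (369, [156, 146, 144]), (370, [130, 114, 118]), (371, [112, 87, 99]), (372, [111, 75, 96]), (373, [116, 76, 101]), (374, [123, 80, 108]), (375, [130, 86, 114]), (376, [136, 94, 120]), (377, [142, 103, 127]), (378, [148, 113, 133]), (379, [155, 127, 142]), (400, [188, 183, 182]), (401, [185, 180, 178]), (402, [180, 175, 173]), (403, [174, 170, 168]), (404, [166, 162, 160]), (405, [158, 153, 151]), (406, [156, 150, 147]), (407, [165, 158, 155]), (408, [171, 163, 159]), (409, [172, 165, 160]), (410, [173, 166, 161]), (411, [173, 165, 161]), (412, [173, 165, 160]), (413, [174, 166, 162])]
lo [(366, [173, 165, 160]), (367, [172, 164, 159]), (368, [172, 164, 159]), (369, [171, 164, 159]), (370, [171, 164, 159]), (371, [169, 161, 157]), (372, [159, 150, 148]), (373, [138, 124, 126]), (374, [115, 91, 102]), (375, [109, 75, 95]), (
[... 327 characters left out ...]
]), (410, [161, 150, 149]), (411, [172, 163, 159]), (412, [174, 166, 162]), (413, [174, 167, 162])]
[(158, [173, 165, 161]), (159, [173, 165, 160]), (160, [173, 165, 161]), (161, [172, 163, 160]), (162, [171, 164, 159]), (163, [178, 174, 169]), (164, [194, 192, 188]), (165, [202, 201, 197]), (166, [203, 202, 198]), (167, [202, 201, 197]), (168, [202, 199, 196]), (169, [196, 187, 188]), (203, [201, 199, 196]), (204, [203, 201, 197]), (205, [202, 201, 197]), (206, [200, 199, 195]), (207, [190, 190, 188]), (208, [164, 169, 172]), (209, [137, 148, 159]), (210, [144, 149, 157]), (211, [165, 161, 160]), (212, [172, 165, 161]), (213, [173, 166, 162]), (214, [175, 166, 162]), (215, [176, 168, 163])]
```

View pics/crop1.png

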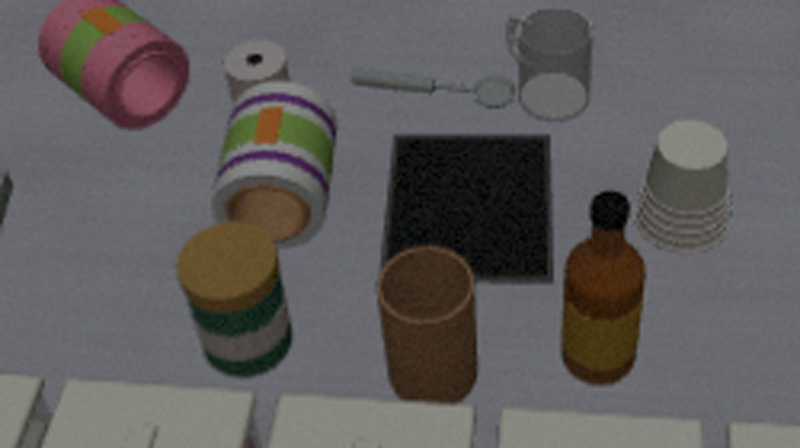

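Run:
```python
from h import *
d=load('top0')
def cen(u,v,side):
    c,r=ray(d,u,v); # centre (y) at z=.055 with perpendicular distance .055 in yz plane
    n=np.hypot(r[1],r[2]); P=c+r*(.055-c[2])/r[2]
    return P[0],P[1]+side*.055*n/abs(r[2])
P=[]
for a,b in(((369.9,175.5),(406.5,173.7)),((372.8,202),(409.6,198.9))):
    x,y=cen(*a,-1);x2,y2=cen(*b,1);print(x,y,x2,y2);P.append(((x+x2)/2,(y+y2)/2))
P=np.array(P);print(P,np.degrees(np.arctan2(*(P[0]-P[1])[::-1])))
# ends
print('ends',onz(d,390,163.4,.1),onz(d,392.5,208,.1), onz(d,392,211,.03))
c=np.array([.574,-.075]);a=np.radians(3.8);ex=np.array([np.cos(a),np.sin(a)]);ey=np.array([-ex[1],ex[0]])
s=load('scene0')
for nm,d2,uv in(('tab',d,(392.4,185.3)),('tabscene',s,(170+268/3.2,160+125/3.2))):
    p=onz(d2,*uv,.11)[:2];print(nm,p,(p-c)@ex,(p-c)@ey)
for nm,u,v,z in(('cupTop',253.5,194,.105),('syrupcap',275,124,.21),('core',329,115,.13),('tin',390,125,.122),('jug',302,246,.1),('label',411,240,.05),('spL',317,245,.005),('spR',376,249,.005)):
    p=onz(d,u,v,z)[:2];print(nm,p,(p-c)@ex,(p-c)@ey)
M=[(170+x/3.2,160+y/3.2) for x,y in((392,135),(551,135),(553,280),(384,280))]
print(np.mean([onz(s,*m,.002) for m in M],0),[onz(s,*m,.002).round(3).tolist() for m in M])
```

```text
0.6198071094757156 -0.26453735182861393 0.6221924115998418 -0.2653470422595524
0.538505896310026 -0.27006207558703577 0.5446220848667502 -0.2709366928096688
[[ 0.62099976 -0.2649422 ]
 [ 0.54156399 -0.27049938]] 4.001792284658045
ends [ 0.64753763 -0.2647187   0.1       ] [ 0.51549787 -0.26600975  0.1       ] [ 0.51093648 -0.27603985  0.03      ]
tab [ 0.58102307 -0.26701048] -0.005717657979468279 -0.19205378040185703
tabscene [ 0.58263784 -0.26738603] -0.004131325305599831 -0.1925355255166149
cupTop [0.56812615 0.13903386] 0.008323917956287322 0.21395258368158487
syrupcap [0.74614519 0.06085932] 0.1807706513657816 0.1241518958989561
core [ 0.79056302 -0.08860353] 0.21518534027052053 -0.02792610271801417
tin [ 0.75777274 -0.26661364] 0.1706697276955098 -0.20337170478634944
jug [0.41292229 0.00101251] -0.1556859263705065 0.08652064292437449
label [ 0.42010839 -0.3266815 ] -0.17023318727836345 -0.24092917285379956
spL [ 0.41301158 -0.04124   ] -0.15839707395333172 0.04435510681092972
spR [ 0.39508428 -0.22511306] -0.1884709497368411 -0.13792558517064815
[ 0.57552981 -0.07391475  0.002     ] [[0.482, -0.168, 0.002], [0.471, 0.004, 0.002], [0.669, 0.016, 0.002], [0.68, -0.148, 0.002]]
```

Emit:
jog_arm:
  travel:
    - [0.0224,0.0135,-0.003]
    - [0.0224,0.0135,-0.003]
    - [0.0224,0.0135,-0.003]
    - [0.0224,0.0135,-0.003]
    - [0.0224,0.0135,-0.003]
    - [0.0224,0.0135,-0.003]
    - [0.0224,0.0135,-0.003]
    - [0.0224,0.0135,-0.003]
    - [0.0224,0.0135,-0.003]
    - [0.0224,0.0135,-0.003]
    - [0.0224,0.0135,-0.003]
    - [0.0224,0.0135,-0.003]
    - [0.0224,0.0135,-0.003]
    - [0.0224,0.0135,-0.003]
    - [0.0224,0.0135,-0.003]
    - [0.0224,0.0135,-0.003]
    - [0,0,0]
    - [0,0,0]
  dr:
    - [0,0,0.0764]
    - [0,0,0.0764]
    - [0,0,0.0764]
    - [0,0,0.0764]
    - [0,0,0.0764]
    - [0,0,0.0764]
    - [0,0,0.0764]
    - [0,0,0.0764]
    - [0,0,0.0764]
    - [0,0,0.0764]
    - [0,0,0.0764]
    - [0,0,0.0764]
    - [0,0,0.0764]
    - [0,0,0.0764]
    - [0,0,0.0764]
    - [0,0,0.0764]
    - [0,0,0]
    - [0,0,0]
  jaw: 0.05

```text
time_s: 1.6
position: [0.583, -0.2853, 0.1824]
tool_rot: [[-0.073, 0.997, -0.001], [0.997, 0.073, 0.001], [0.001, -0.001, -1.0]]
ft_force: [-0.2, -1.1, 0.8]
grip_width: 0.0495
```

Emit:
jog_arm:
  travel:
    - [0,0,-0.016]
    - [0,0,-0.016]
    - [0,0,-0.016]
    - [0,0,-0.014]
    - [0,0,-0.003]
    - [0,0,0]
  dr:
    - [0,0,0]
    - [0,0,0]
    - [0,0,0]
    - [0,0,0]
    - [0,0,0]
    - [0,0,0]

```text
time_s: 2.1
position: [0.5816, -0.2866, 0.1177]
tool_rot: [[-0.07, 0.998, -0.002], [0.998, 0.07, 0.001], [0.001, -0.002, -1.0]]
ft_force: [0.7, 0.4, 0.9]
grip_width: 0.05
```

Run:
```python
from h import *
d=snap('scene','s1');cv2.imwrite('pics/s1c.png',cv2.resize(d['color'][120:270,180:400,::-1],None,fx=3.5,fy=3.5,interpolation=cv2.INTER_CUBIC))
print(observe()['ft_force'],observe()['position'])
```

```text
[-0.47578458  0.5888853   1.00341662] [ 0.58215027 -0.28685715  0.11873031]
```

View pics/s1c.png

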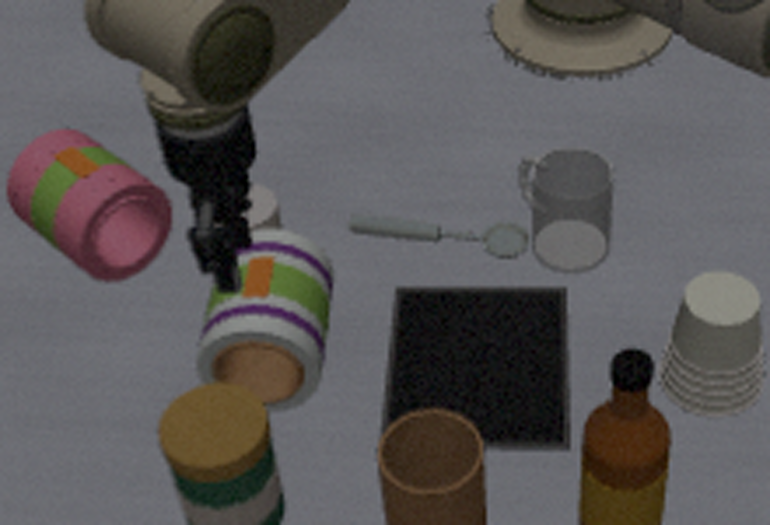

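The fingertips are just behind the tab, over the roll and not yet touching it. Next I feel for contact.

Emit:
jog_arm:
  travel:
    - [0,0,-0.003]
    - [0,0,-0.003]
    - [0,0,0]
  dr:
    - [0,0,0]
    - [0,0,0]
    - [0,0,0]

```text
time_s: 2.4
position: [0.5824, -0.2863, 0.1123]
tool_rot: [[-0.071, 0.997, -0.0], [0.997, 0.071, -0.0], [-0.0, -0.0, -1.0]]
ft_force: [-0.1, 0.1, -1.0]
grip_width: 0.0501
```

Emit:
jog_arm:
  travel:
    - [0,0,-0.002]
    - [0,0,-0.002]
    - [0,0,0]
  dr:
    - [0,0,0]
    - [0,0,0]
    - [0,0,0]

```text
time_s: 2.65
position: [0.5825, -0.2861, 0.108]
tool_rot: [[-0.071, 0.997, -0.0], [0.997, 0.071, 0.0], [0.0, -0.0, -1.0]]
ft_force: [0.0, -0.1, -0.3]
grip_width: 0.0504
```

Emit:
jog_arm:
  travel:
    - [0,0,-0.0015]
    - [0,0,-0.0015]
    - [0,0,0]
  dr:
    - [0,0,0]
    - [0,0,0]
    - [0,0,0]

```text
time_s: 2.9
position: [0.5827, -0.2865, 0.1057]
tool_rot: [[-0.071, 0.997, 0.001], [0.997, 0.071, -0.001], [-0.001, 0.001, -1.0]]
ft_force: [-0.1, 0.1, 1.7]
grip_width: 0.05
```

Emit:
jog_arm:
  travel:
    - [0,0,-0.001]
    - [0,0,0]
  dr:
    - [0,0,0]
    - [0,0,0]

```text
time_s: 3.07
position: [0.5828, -0.2868, 0.1054]
tool_rot: [[-0.071, 0.997, 0.001], [0.997, 0.071, -0.002], [-0.002, 0.001, -1.0]]
ft_force: [-2.3, -0.9, 7.4]
grip_width: 0.0497
```

Emit:
jog_arm:
  travel:
    - [-0.0003,0.004,-0.0005]
    - [-0.0005,0.008,0]
    - [-0.0005,0.008,0]
    - [-0.0005,0.008,0]
    - [-0.0005,0.008,0]
    - [-0.0003,0.004,0]
  dr:
    - [0,0,0]
    - [0,0,0]
    - [0,0,0]
    - [0,0,0]
    - [0,0,0]
    - [0,0,0]

```text
time_s: 3.57
position: [0.5796, -0.2465, 0.1068]
tool_rot: [[-0.072, 0.997, 0.001], [0.997, 0.072, -0.003], [-0.003, 0.001, -1.0]]
ft_force: [-8.4, -0.7, 20.2]
grip_width: 0.0501
```

Run:
```python
from h import *
d=snap('scene','s2');cv2.imwrite('pics/s2c.png',cv2.resize(d['color'][120:270,180:400,::-1],None,fx=3.5,fy=3.5,interpolation=cv2.INTER_CUBIC))
d=snap('top','t2')
print(observe()['ft_force'],observe()['position'])
```

```text
[-7.74700303 -0.04495194 20.33482015] [ 0.57965709 -0.24646435  0.10678428]
```

View pics/s2c.png

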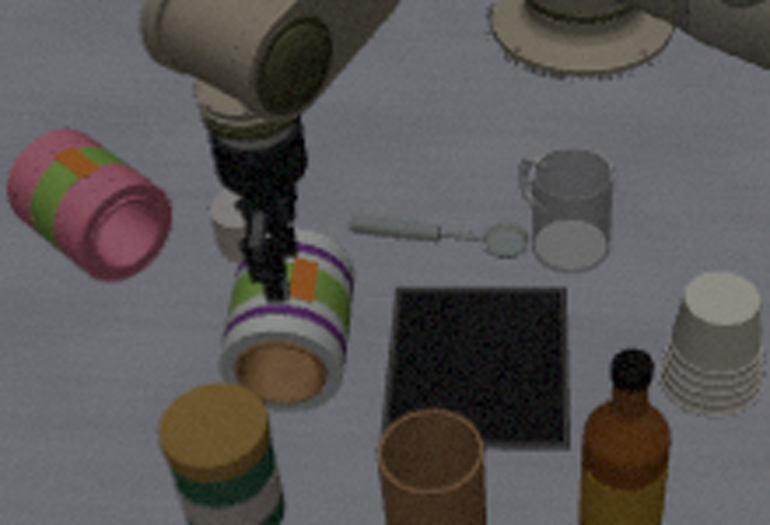

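View pics/t2.png

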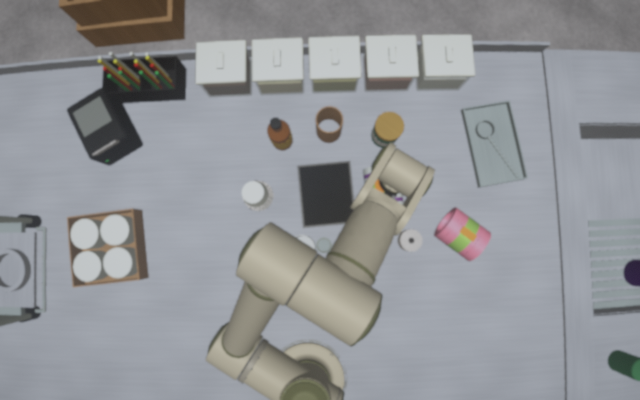

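Rolling works: the tab has moved forward with the finger and the roll has advanced about 20 mm. I continue the stroke and then lift.

Emit:
jog_arm:
  travel:
    - [-0.0003,0.006,0.0007]
    - [-0.0005,0.008,0]
    - [-0.0005,0.008,0]
    - [-0.0005,0.008,0]
    - [-0.0005,0.008,-0.0002]
    - [-0.0005,0.006,-0.0005]
    - [-0.0003,0.004,-0.0005]
    - [0,0.001,0]
    - [0,0,0.008]
    - [0,0,0.012]
    - [0,0,0.01]
    - [0,0,0]
  dr:
    - [0,0,0]
    - [0,0,0]
    - [0,0,0]
    - [0,0,0]
    - [0,0,0]
    - [0,0,0]
    - [0,0,0]
    - [0,0,0]
    - [0,0,0]
    - [0,0,0]
    - [0,0,0]
    - [0,0,0]

```text
time_s: 4.67
position: [0.5778, -0.1978, 0.1357]
tool_rot: [[-0.071, 0.997, 0.004], [0.997, 0.071, -0.002], [-0.002, 0.004, -1.0]]
ft_force: [-0.7, -0.5, 0.5]
grip_width: 0.0501
```

Run:
```python
from h import *
d=snap('scene','s3');cv2.imwrite('pics/s3c.png',cv2.resize(d['color'][120:270,180:400,::-1],None,fx=3.5,fy=3.5,interpolation=cv2.INTER_CUBIC))
print(observe()['ft_force'],observe()['position'])
# predicted roll ends if centre y=-.222 etc
for y in(-.23,-.223,-.216):
    print(y,[(proj(d,(.579+s*.065,y+s*.0045,.055))-[180,120])*3.5 for s in(1,-1)], (proj(d,(.644,y+.0045,.0))-[180,120])*3.5)
```

```text
[-0.86148165 -0.47332594 -0.35141076] [ 0.57736751 -0.19755439  0.13449317]
-0.23 [array([299.14326635, 371.87869548]), array([315.54840886, 268.78548035])] [306.66274343 411.72450565]
-0.223 [array([306.94249735, 372.28305708]), array([322.79026328, 269.11166004])] [314.21737968 412.13525202]
-0.216 [array([314.75020693, 372.68756939]), array([330.03932822, 269.43816644])] [321.77989995 412.54605227]
```

View pics/s3c.png

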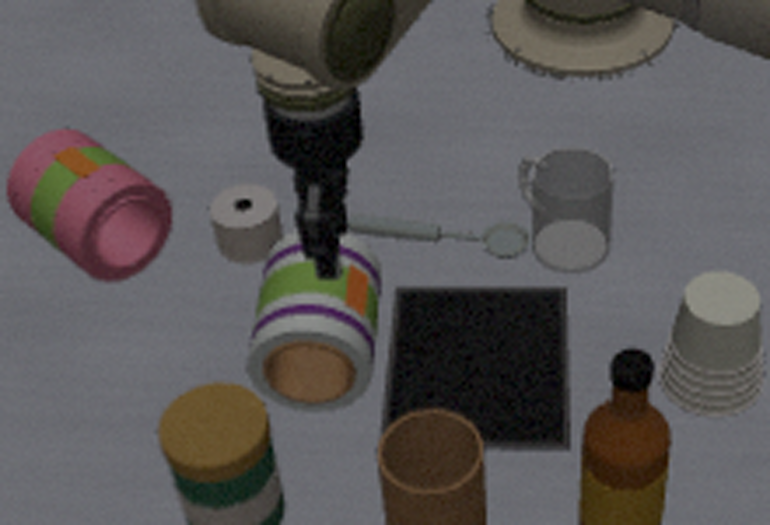

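The roll's core is at crop (311,373), which puts its centre at y ≈ -0.219 with the axis still parallel. Second stroke.

Emit:
jog_arm:
  travel:
    - [0.0005,-0.0145,0]
    - [0.0005,-0.0145,0]
    - [0.0005,-0.0145,0]
    - [0.0005,0,-0.01]
    - [0,0,-0.01]
    - [0,0,-0.006]
    - [0,0,0]
    - [0,0,0]
  dr:
    - [0,0,0]
    - [0,0,0]
    - [0,0,0]
    - [0,0,0]
    - [0,0,0]
    - [0,0,0]
    - [0,0,0]
    - [0,0,0]

```text
time_s: 5.38
position: [0.5786, -0.2402, 0.1064]
tool_rot: [[-0.072, 0.997, -0.001], [0.997, 0.072, 0.001], [0.001, -0.001, -1.0]]
ft_force: [-0.3, -0.5, 0.6]
grip_width: 0.0499
```

Emit:
jog_arm:
  travel:
    - [0,0,-0.0012]
    - [-0.0002,0.003,-0.0005]
    - [-0.0005,0.007,0]
    - [-0.0005,0.008,0]
    - [-0.0005,0.008,0]
    - [-0.0005,0.008,0]
    - [-0.0005,0.008,0]
    - [-0.0005,0.008,0]
    - [-0.0005,0.008,0]
    - [-0.0005,0.008,0]
    - [-0.0005,0.007,-0.0002]
    - [-0.0002,0.003,0]
    - [0,0,0]
  dr:
    - [0,0,0]
    - [0,0,0]
    - [0,0,0]
    - [0,0,0]
    - [0,0,0]
    - [0,0,0]
    - [0,0,0]
    - [0,0,0]
    - [0,0,0]
    - [0,0,0]
    - [0,0,0]
    - [0,0,0]
    - [0,0,0]

```text
time_s: 6.47
position: [0.5737, -0.1638, 0.1055]
tool_rot: [[-0.072, 0.997, -0.001], [0.997, 0.072, 0.0], [0.0, -0.001, -1.0]]
ft_force: [-3.2, 0.5, 5.4]
grip_width: 0.0499
```

Run:
```python
from h import *
d=snap('scene','s4');cv2.imwrite('pics/s4c.png',cv2.resize(d['color'][120:270,180:400,::-1],None,fx=3.5,fy=3.5,interpolation=cv2.INTER_CUBIC))
print(observe()['ft_force'],observe()['position'])
for y in(-.19,-.18,-.17):
    print(y,[(proj(d,(.576+s*.065,y+s*.0045,.055))-[180,120])*3.5 for s in(1,-1)])
```

```text
[-3.11094417  0.81564106  5.15404312] [ 0.57373753 -0.16441917  0.10550928]
-0.19 [array([344.38302253, 371.63176645]), array([357.52527572, 268.45160579])]
-0.18 [array([355.57589044, 372.20776465]), array([367.91396842, 268.91808729])]
-0.17 [array([366.78533922, 372.7840382 ]), array([378.31679774, 269.38521852])]
```

View pics/s4c.png

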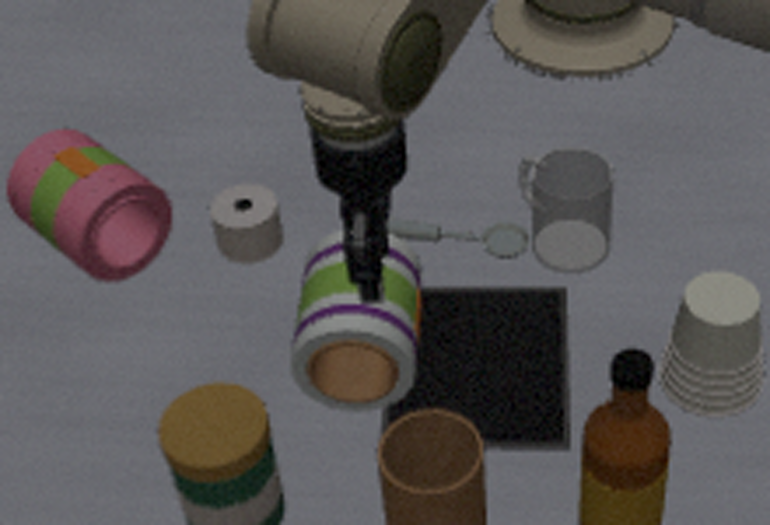

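The roll is at y ≈ -0.182, just short of the mat, and the tab is round at its front. Repositioning for the stroke over the mat edge.

Emit:
jog_arm:
  travel:
    - [0,0,0.01]
    - [0,0,0.015]
    - [0.0008,-0.009,0]
    - [0.001,-0.009,0]
    - [0.001,-0.009,0]
    - [0,0,-0.01]
    - [0,0,-0.0095]
    - [0,0,-0.004]
    - [0,0,0]
  dr:
    - [0,0,0]
    - [0,0,0]
    - [0,0,0]
    - [0,0,0]
    - [0,0,0]
    - [0,0,0]
    - [0,0,0]
    - [0,0,0]
    - [0,0,0]

```text
time_s: 7.27
position: [0.5763, -0.192, 0.1068]
tool_rot: [[-0.071, 0.997, -0.001], [0.997, 0.071, -0.001], [-0.001, -0.001, -1.0]]
ft_force: [-4.5, 0.5, 8.5]
grip_width: 0.0499
```

Emit:
jog_arm:
  travel:
    - [-0.0003,0.004,-0.0006]
    - [-0.0005,0.008,0]
    - [-0.0005,0.008,0.0003]
    - [-0.0005,0.008,0.0007]
    - [-0.0005,0.008,0.0006]
    - [-0.0005,0.008,0.0003]
    - [-0.0005,0.008,0]
    - [-0.0005,0.008,0]
    - [-0.0005,0.008,-0.0003]
    - [-0.0003,0.005,-0.0005]
    - [0,0.002,0]
    - [0,0,0]
  dr:
    - [0,0,0]
    - [0,0,0]
    - [0,0,0]
    - [0,0,0]
    - [0,0,0]
    - [0,0,0]
    - [0,0,0]
    - [0,0,0]
    - [0,0,0]
    - [0,0,0]
    - [0,0,0]
    - [0,0,0]

```text
time_s: 8.27
position: [0.5721, -0.1162, 0.107]
tool_rot: [[-0.072, 0.997, -0.001], [0.997, 0.072, 0.0], [0.0, -0.0, -1.0]]
ft_force: [-1.0, -0.0, 0.1]
grip_width: 0.0499
```

Run:
```python
from h import *
d=snap('scene','s5');cv2.imwrite('pics/s5c.png',cv2.resize(d['color'][120:270,180:400,::-1],None,fx=3.5,fy=3.5,interpolation=cv2.INTER_CUBIC))
print(observe()['ft_force'],observe()['position'])
for y in(-.16,-.15,-.14):
    print(y,[(proj(d,(.574+s*.065,y+s*.0045,.057))-[180,120])*3.5 for s in(1,-1)])
```

```text
[-0.09473382 -0.60040611  0.79610116] [ 0.57221017 -0.11662156  0.10715499]
-0.16 [array([378.15572056, 370.1517674 ]), array([388.86918982, 266.87708719])]
-0.15 [array([389.39804908, 370.72634616]), array([399.2999338 , 267.34359655])]
-0.14 [array([400.65648829, 371.30118514]), array([409.7444376 , 267.81075111])]
```

View pics/s5c.png

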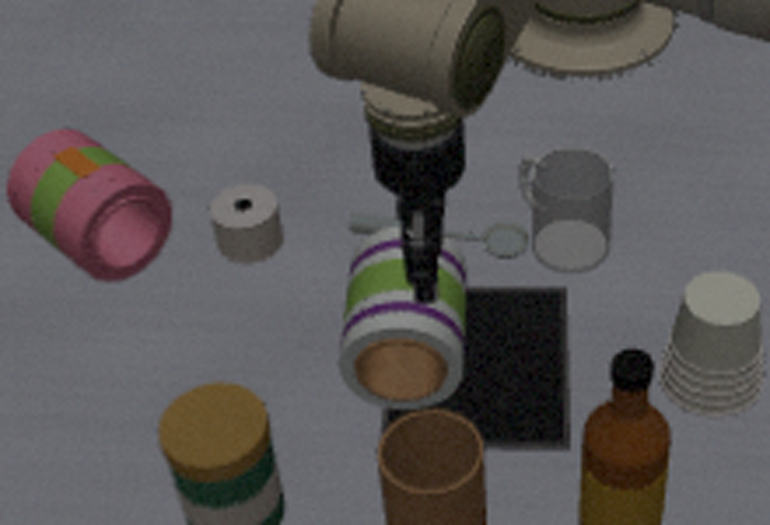

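The roll is on the mat with its centre at y ≈ -0.140 (core at crop (401,370)). Fourth stroke.

Emit:
jog_arm:
  travel:
    - [0,0,0.01]
    - [0,0,0.015]
    - [0.0005,-0.0145,0]
    - [0.0005,-0.0145,0]
    - [0.0005,-0.0145,0]
    - [0,0,-0.01]
    - [0,0,-0.0095]
    - [0,0,-0.0045]
    - [0,0,0]
  dr:
    - [0,0,0]
    - [0,0,0]
    - [0,0,0]
    - [0,0,0]
    - [0,0,0]
    - [0,0,0]
    - [0,0,0]
    - [0,0,0]
    - [0,0,0]

```text
time_s: 9.07
position: [0.5729, -0.1597, 0.1064]
tool_rot: [[-0.071, 0.997, -0.003], [0.997, 0.071, 0.002], [0.002, -0.003, -1.0]]
ft_force: [-0.4, -0.2, 0.2]
grip_width: 0.0499
```

Run:
```python
from h import *
d=snap('scene','s6');cv2.imwrite('pics/s6c.png',cv2.resize(d['color'][120:270,180:400,::-1],None,fx=3.5,fy=3.5,interpolation=cv2.INTER_CUBIC))
print(observe()['ft_force'],observe()['position'])
```

```text
[0.13399169 0.14980416 0.65235308] [ 0.57326389 -0.15972101  0.10732956]
```

View pics/s6c.png

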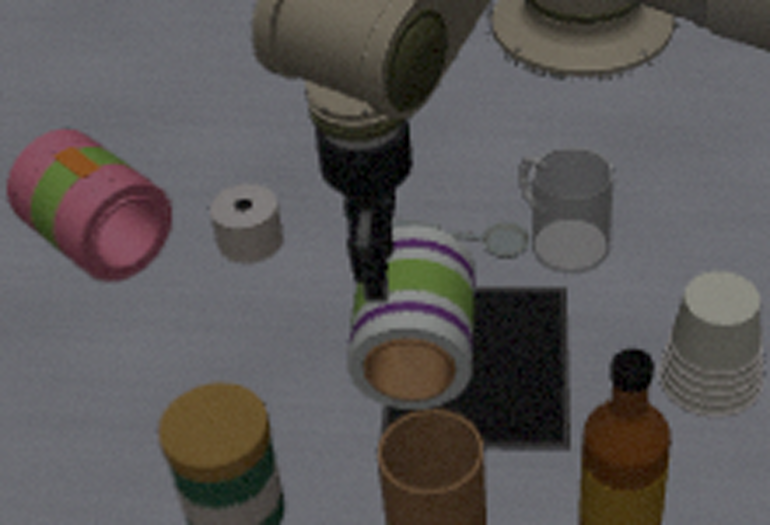

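It coasted a little further, to y ≈ -0.132. I shift the finger forward to match.

Emit:
jog_arm:
  travel:
    - [0,0,0.004]
    - [-0.0005,0.012,0.001]
    - [0,0,-0.002]
    - [0,0,-0.002]
    - [0,0,-0.001]
    - [0,0,0]
  dr:
    - [0,0,0]
    - [0,0,0]
    - [0,0,0]
    - [0,0,0]
    - [0,0,0]
    - [0,0,0]

```text
time_s: 9.62
position: [0.5732, -0.1482, 0.1085]
tool_rot: [[-0.072, 0.997, 0.0], [0.997, 0.072, -0.0], [-0.0, 0.0, -1.0]]
ft_force: [-1.2, -0.5, 1.2]
grip_width: 0.0502
```

Emit:
jog_arm:
  travel:
    - [-0.0002,0.002,-0.0008]
    - [-0.0003,0.005,-0.0004]
    - [-0.0005,0.008,0]
    - [-0.0005,0.008,0]
    - [-0.0005,0.008,0]
    - [-0.0005,0.008,0]
    - [-0.0005,0.008,0]
    - [-0.0005,0.008,0]
    - [-0.0005,0.006,0]
    - [-0.0003,0.005,-0.0002]
    - [-0.0002,0.003,-0.0002]
    - [0,0.001,0]
    - [0,0,0]
  dr:
    - [0,0,0]
    - [0,0,0]
    - [0,0,0]
    - [0,0,0]
    - [0,0,0]
    - [0,0,0]
    - [0,0,0]
    - [0,0,0]
    - [0,0,0]
    - [0,0,0]
    - [0,0,0]
    - [0,0,0]
    - [0,0,0]

```text
time_s: 10.7
position: [0.5681, -0.0779, 0.1073]
tool_rot: [[-0.072, 0.997, -0.001], [0.997, 0.072, 0.0], [0.0, -0.001, -1.0]]
ft_force: [-4.4, -0.3, 7.4]
grip_width: 0.0501
```

Run:
```python
from h import *
d=snap('scene','s7');cv2.imwrite('pics/s7c.png',cv2.resize(d['color'][120:270,180:400,::-1],None,fx=3.5,fy=3.5,interpolation=cv2.INTER_CUBIC))
print(observe()['ft_force'],observe()['position'])
for y in(-.11,-.10,-.09,-.08,-.07):
    print(y,[(proj(d,(.569+s*.065,y+s*.0045,.057))-[180,120])*3.5 for s in(1,-1)])
```

```text
[-5.18124639 -0.24253891  8.11326463] [ 0.56808947 -0.0780301   0.10731973]
-0.11 [array([435.19109615, 368.7535879 ]), array([441.75768163, 265.54142116])]
-0.1 [array([446.47897467, 369.32478777]), array([452.22702915, 266.007534  ])]
-0.09 [array([457.78205383, 369.89621538]), array([462.70940979, 266.47427542])]
-0.08 [array([469.10016867, 370.46786034]), array([473.20469205, 266.94163973])]
-0.07 [array([480.43315282, 371.03971219]), array([483.71274336, 267.40962118])]
```

View pics/s7c.png

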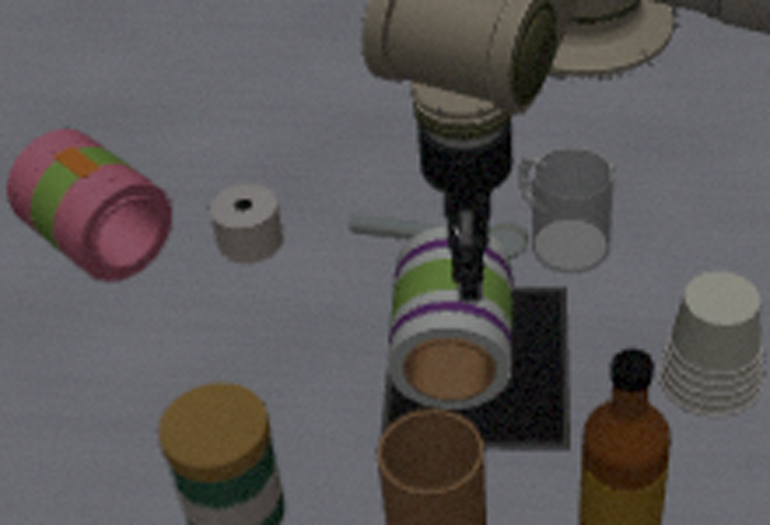

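Emit:
jog_arm:
  travel:
    - [0,0,0.01]
    - [0,0,0.015]
    - [0.0005,-0.01,0]
    - [0.0005,-0.01,0]
    - [0.0005,-0.01,0]
    - [0,0,0]
  dr:
    - [0,0,0]
    - [0,0,0]
    - [0,0,0]
    - [0,0,0]
    - [0,0,0]
    - [0,0,0]

```text
time_s: 11.25
position: [0.57, -0.1106, 0.131]
tool_rot: [[-0.069, 0.998, -0.001], [0.998, 0.069, -0.0], [-0.0, -0.001, -1.0]]
ft_force: [-0.4, -0.2, -0.9]
grip_width: 0.0503
```

Run:
```python
from h import *
d=snap('scene','s8');cv2.imwrite('pics/s8c.png',cv2.resize(d['color'][120:270,180:400,::-1],None,fx=3.5,fy=3.5,interpolation=cv2.INTER_CUBIC))
print(observe()['ft_force'],observe()['position'])
```

```text
[-0.57502524 -0.13668954 -0.177247  ] [ 0.56991536 -0.10961636  0.13097917]
```

View pics/s8c.png

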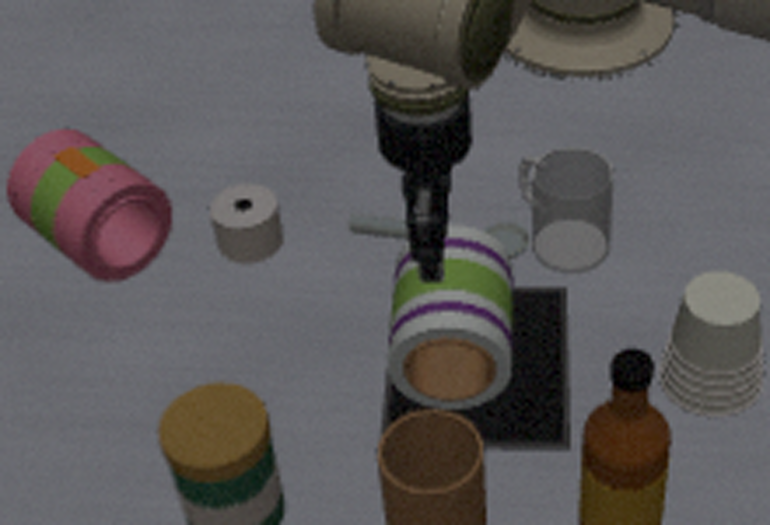

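The roll is unmoved at y ≈ -0.097. The last stroke is 22 mm, so 44 mm of finger travel.

Emit:
jog_arm:
  travel:
    - [0,0,-0.01]
    - [0,0,-0.008]
    - [0,0,-0.004]
    - [0,0,-0.001]
    - [-0.0002,0.002,-0.001]
    - [-0.0003,0.005,0]
    - [-0.0005,0.007,0]
    - [-0.0005,0.007,0]
    - [-0.0005,0.007,0]
    - [-0.0005,0.007,0]
    - [-0.0003,0.005,0]
    - [-0.0002,0.003,0]
    - [0,0.001,0]
    - [0,0,0]
  dr:
    - [0,0,0]
    - [0,0,0]
    - [0,0,0]
    - [0,0,0]
    - [0,0,0]
    - [0,0,0]
    - [0,0,0]
    - [0,0,0]
    - [0,0,0]
    - [0,0,0]
    - [0,0,0]
    - [0,0,0]
    - [0,0,0]
    - [0,0,0]

```text
time_s: 12.47
position: [0.5664, -0.0635, 0.1084]
tool_rot: [[-0.072, 0.997, -0.001], [0.997, 0.072, -0.0], [-0.0, -0.001, -1.0]]
ft_force: [-6.4, -0.8, 12.8]
grip_width: 0.0502
```

Emit:
jog_arm:
  travel:
    - [0,0,0.005]
    - [0,0,0.015]
    - [0,0,0.02]
    - [0,0,0.03]
    - [0,0,0.03]
    - [0,-0.03,0.01]
    - [-0.02,-0.035,0]
    - [-0.02,-0.035,0]
    - [-0.02,-0.035,0]
    - [-0.02,-0.035,0]
    - [-0.02,-0.035,0]
    - [0,0,0]
    - [0,0,0]
  dr:
    - [0,0,0]
    - [0,0,0]
    - [0,0,0]
    - [0,0,0]
    - [0,0,0]
    - [0,0,0]
    - [0,0,0]
    - [0,0,0]
    - [0,0,0]
    - [0,0,0]
    - [0,0,0]
    - [0,0,0]
    - [0,0,0]

```text
time_s: 13.55
position: [0.4663, -0.2705, 0.2172]
tool_rot: [[-0.068, 0.998, -0.001], [0.998, 0.068, 0.001], [0.001, -0.001, -1.0]]
ft_force: [-0.8, 0.5, 0.6]
grip_width: 0.0501
```

Run:
```python
from h import *
d=snap('scene','s9');cv2.imwrite('pics/s9c.png',cv2.resize(d['color'][120:270,180:400,::-1],None,fx=3.5,fy=3.5,interpolation=cv2.INTER_CUBIC))
d=snap('top','t9');cv2.imwrite('pics/t9c.png',cv2.resize(d['color'][100:290,230:500,::-1],None,fx=2.9,fy=2.9,interpolation=cv2.INTER_CUBIC))
print(observe()['ft_force'],observe()['position'])
```

```text
[ 0.36984582  1.59849991 -0.07292474] [ 0.46740044 -0.26852719  0.21745188]
```

View pics/s9c.png

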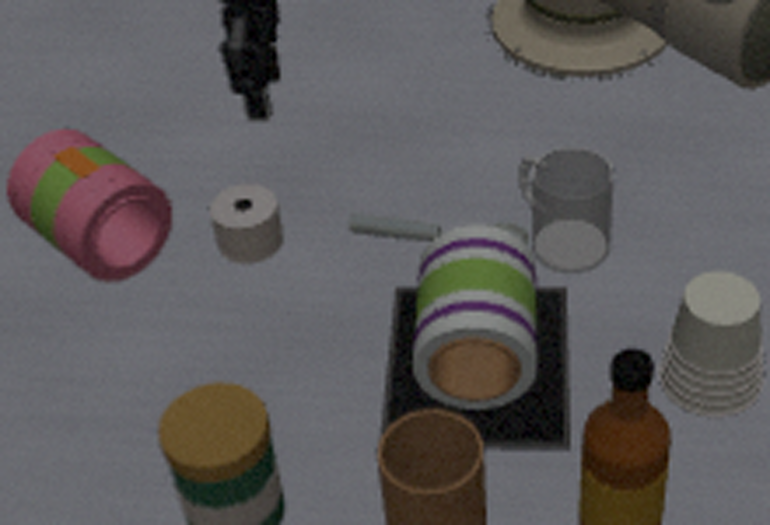

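View pics/t9c.png

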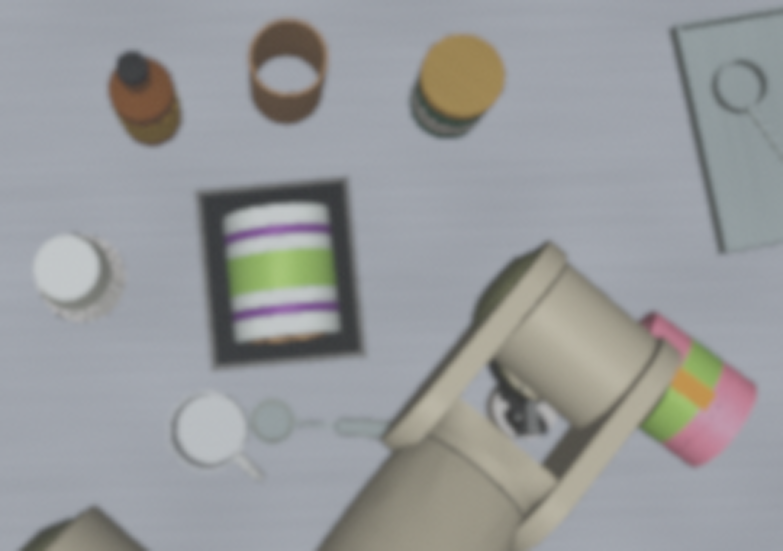

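The top view shows the roll in the middle of the mat and everything else where it stood. I check the numbers, and whether it is at rest.

Run:
```python
from h import *
d=load('top0');A=[]
d=load('top0' if 0 else 't9')
hsv=cv2.cvtColor(d['color'][:,:,::-1].copy(),cv2.COLOR_BGR2HSV)
def cen(u,v,side):
    c,r=ray(d,u,v); n=np.hypot(r[1],r[2]); P=c+r*(.057-c[2])/r[2]
    return P[0],P[1]+side*.055*n/abs(r[2])
P=[]
for v0,v1 in((172,188),(200,214)):
    m=(hsv[...,0]>120)&(hsv[...,0]<155)&(hsv[...,1]>50)
    ys,xs=np.nonzero(m);k=(ys>v0)&(ys<v1)&(xs>300)&(xs<352);xs,ys=xs[k],ys[k]
    L=(xs.min()-.5,ys[xs==xs.min()].mean());R=(xs.max()+.5,ys[xs==xs.max()].mean());print(L,R)
    a=cen(*L,-1);b=cen(*R,1);P.append(((a[0]+b[0])/2,(a[1]+b[1])/2))
P=np.array(P);m=P.mean(0);c=np.array([.5745,-.0747]);a=np.radians(3.8);ex=np.array([np.cos(a),np.sin(a)]);ey=np.array([-ex[1],ex[0]])
print(m,'mat frame',(m-c)@ex,(m-c)@ey,np.degrees(np.arctan2(*(P[0]-P[1])[::-1])))
e=snap('top','t10');print(np.abs(e['color'][155:225,298:355].astype(int)-d['color'][155:225,298:355]).mean())
```

```text
(np.float64(306.5), np.float64(182.5)) (np.float64(343.5), np.float64(178.5))
(np.float64(309.5), np.float64(208.5)) (np.float64(346.5), np.float64(205.5))
[ 0.56769374 -0.07507437] mat frame -0.006816108606362074 7.753453641414235e-05 4.661942414229114
0.5441102756892231
```

Measured in the mat's frame, the roll is at x = -7 mm, y = 0 mm, with its axis within 1°, and it is at rest. I hand in the job.

```bash
python3 -c "
from h import *
print(close_job(),observe()['time_s'])"
```

```text
the job is handed in; nothing more can be done
the job is handed in; nothing more can be done
```

I rolled the film roll onto the mat in five fingertip strokes along its top. I then lifted the hand clear and handed the job in at about 14 s of the 48 s allowed.

- **Position:** the last check puts the roll about 7 mm off the mat's middle along its axis and 0 mm off in the rolling direction. Its axis is within about 1° of the mat's x axis.
- **At rest:** two pictures taken one after the other showed no motion.
- **Rolling, not dragging:** in the pictures the orange tab went over the top and round the front, then out of sight. The distance rolled, about 192 mm, is roughly 200° of turn, which takes the tab to the underside. I did not see or measure it below 45 mm directly.
- **Other things:** the last pictures show no other object displaced. I judged this by eye and did not measure it.
- **What disagreed:** after the third stroke, which took it over the mat edge, the roll coasted about 8 mm further than planned. I found this by looking and corrected for it before the fourth stroke.

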